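# Slide the battery pack onto its charging dock

### The job

Put the battery pack on charge: push the tall pack low, on its grey foot, so that it slides along the deck into the dock without rocking, until it is fully home against the two end stops with the sprung contacts pressed back. Then push the retaining bar round until it is shut across the front of the foot. Do not lift the pack or touch its black case or handle, and leave the bottle, jar and beaker where they are.

Things in the scene. Friction and masses are not known exactly. Their poses are not given: they have to be found in the camera images.
- pack: Battery pack, about 0.9 kg, loose on the dock's deck, on a grey foot block 90 mm deep (x), 120 mm wide (y), 50 mm high, upright faces, corners rounded to 12 mm. Origin: centre of the foot's underside; +x to its rear (contact pads), which enters the dock. Friction on the deck about 0.6: pushed higher than about 60 mm above the deck it tips instead of sliding.
- pack_case: Black case of the pack, fixed on the foot: 66 mm deep, 104 mm wide, 136 mm high (top 186 mm above the deck), its front 12 mm behind the foot's front, with a handle loop above it up to 217 mm over the deck. Origin: centre of its underside, 50 mm above the pack's origin. Not to be touched.
- dock: Charging dock, fixed: deck with top 12 mm above the worktop, x -150 to +140, 230 mm wide. Origin on the worktop; +x is the way the pack goes in. Two aluminium rails 22 mm high, 14 mm thick, 130 mm apart from x = 15 to 90, flare to 176 mm apart at x = -30. Rubber end stops have their faces at x = 90; behind, from x = 102, stands the charger housing, 142 mm wide, top 112 mm high.
- seat (a point): Point on the deck where the pack's origin is when it is fully home (dock frame x = 45, y = 0, z = 12 mm; same axes as the dock). The front face of the foot is then at dock x = 0.
- contacts (a joint): Sprung contact block between the end stops: travel in m, 0 = out, 0.008 = pushed back by a pack that is fully home against the end stops. Soft spring, under 2 N; the pack's own friction holds it there.
- retainer (a joint): Hinge of the steel retaining bar (rad): 0 = shut across the seat, 2 mm before the foot of a pack that is home; 1.57 = pointing along dock -x; 2.25 = fully open. Stays where left; about 0.7 N turns it at 90 mm. Bar 12 mm thick, 40 to 56 mm above the worktop (over the rails), ends 134 mm from the pivot at a round black tab, 14 mm wide, up to 75 mm high.
- pivot (a point): Pivot of the retaining bar, on its vertical axis at the bar's mid height (dock frame x = -8, y = -103, z = 48 mm; same axes as the dock). With the joint at q the bar points from here along dock (-sin q, +cos q).
- wash_bottle: Bystander, loose: plastic wash bottle with red cap and bent spout, 194 mm high, right of the dock. Origin: centre of its underside.
- jar: Bystander, loose: jar with a black screw lid, 40 mm wide, 60 mm high, right of the dock. Origin: centre of its underside.
- beaker: Bystander, loose: clear beaker, 54 mm wide, 70 mm high, left of the dock. Origin: centre of its underside.
There are look-alikes about, which are no part of the job. What is meant by the pack is not purple, and is the larger of those in its own colour.

How it is judged:
By the outcome, as a careful person would: the job done as asked, in the order asked, and still so for the second after the job is handed in, with the robot touching nothing.
It also fails if it takes over 64 s, if anything falls off the work surface, if the arm or the gripper's body presses on something with over 40 N, if the wrist force passes 120 N, or if a joint passes its speed limit or range.

### The arm

A 7-joint arm with a two-finger parallel gripper is mounted at the origin on a cart in front of the work surface, level with it; the furniture and walls round the work are solid. World frame = base frame: x ahead of the robot, y to its left, z up, the work surface at z = 0. Lengths are in m, angles in rad, forces in N, time in s.
With the tool pointing down it reaches from about 0.425 to 0.95 m from the base axis. Payload 4.7 kg.
Tool frame: the origin (TCP) lies between the finger pads; the fingertips stand 25 mm ahead of it and the grasp point (between the pads) lies 6 mm ahead of it; z points along the fingers, y is the line along which they close (so a half turn about z gives the same grasp; the last joint's range is limited). The gripper opens to 85 mm and grips with 20 to 120 N. Pads are 22 mm wide; open, the fingers measure 114 mm over their backs; the gripper's body (76 mm by 85 mm) begins 54 mm behind the grasp point. The pads swing forward as they close: fully open they stand 13 mm farther back than shut.
Start: joints at [1.145, 0.469, -0.049, 1.532, 0.024, 1.141, -0.082], TCP at [0.261, -0.623, 0.256] pointing down, gripper open.
Joint ranges: [-2.59, 2.59], [-0.33, 1.99], [-1.39, 1.29], [0.1, 2.45], [-1.04, 4.18], [0.21, 1.99], [-2.66, 2.66]. Speed limits (rad/s): [2.57, 2.57, 3.14, 3.14, 3.14, 3.14, 3.14].

### API

Orientations are given as a 3x3 rotation matrix whose columns are the frame's x, y, z axes.
In Python, from rig import * gives the robot as it stands. Calls block until the motion is done:
- movep(position, orientation): joint-space move of the TCP to a pose.
- move_l(position, attitude=None, feed=0.15, until_force=None): straight line of the TCP; attitude=None keeps the orientation; feed is the mean speed in m/s. With until_force (N) it stops when the force on the tool has changed by that much, and returns True; else False.
- move_joints(angles): joint-space move.
- command_gripper(opening, newtons=None): finger opening in m; newtons is the grip in N (None keeps the last); returns when the fingers have stopped.
- sleep(seconds).
- inverse_kinematics(position, orientation): joint angles nearest the present ones, or None.
- sense(): the state.
- camera(name): name is "scene" or "top" or "wrist"; returns (picture, depth): 384x512x3 uint8, red, green, blue; 384x512 float32, m along the optical axis (not along the pixel's ray), 0 where there is no reading.
- camera_params(name): a dict with "K" (3x3 intrinsics, pixels), "position" and "rotation" of the camera in the world; the wrist camera has in their place "tool_from_camera" (4x4, takes a point from camera to tool coordinates, whose origin is the TCP and whose axes are the flange's). Camera axes: x right, y down, z forward; pixel columns grow to the right and rows downward; lengths in m; the calibration is good to about 2 mm. A picture is of the moment at which its call begins: read the wrist's pose just before it. camera_params takes no time and is no camera call.
A pose or a line that the arm cannot do raises Unreachable and nothing moves.
- finish_job(): hands the job in; it is judged then, once.
The state is a dict: "time_s": time; "joint_pos": joint angles; "qd": joint speeds; "joint_efforts": joint torques, N m; "position": TCP position; "tcp_rot": TCP orientation; "wrist_force": force on the tool from outside, world axes, zero at the start; "ft_torque": the same for the moment, N m; "finger_gap": finger opening in m; "gripper_force": force on a finger pad.
Only numpy, scipy, OpenCV 4.12 (cv2) and the standard library are available. Lean on these libraries where they do the work, as an engineer would, in place of code of your own. Each camera call takes 0.05 s, during which the arm holds its last target. There are 200 camera calls.

## Working session

There is one attempt and no reset: what is moved stays moved. The work goes in short steps, each a Python script; the robot and the scene stay as the last script left them, time stands still between calls to the robot, and variables do not carry over. Pictures are saved under pics/ and viewed, at most 10 in all, crops included, and the job is handed in when it is done.

```bash
mkdir -p pics; ls
python3 - <<'E'
from rig import *
import cv2,numpy as np
for n in("top","scene"):
    p,d=camera(n); np.savez(f"pics/{n}.npz",p=p,d=d); cv2.imwrite(f"pics/{n}1.png",p[:,:,::-1]); c=camera_params(n); print(n,c)
print(sense()['time_s'])
E
```

```text
pics
top {'K': array([[368.5419779 ,   0.        , 254.03750007],
       [  0.        , 368.5419779 , 195.37754985],
       [  0.        ,   0.        ,   1.        ]]), 'position': array([0.40498389, 0.09271156, 1.10915474]), 'rotation': array([[ 0.00357658, -0.98759195,  0.15700113],
       [-0.9997703 , -0.00684921, -0.02030854],
       [ 0.02113189, -0.15689243, -0.98738959]])}
scene {'K': array([[349.74234394,   0.        , 252.51933234],
       [  0.        , 349.74234394, 196.18445904],
       [  0.        ,   0.        ,   1.        ]]), 'position': array([0.85649372, 0.50499011, 0.77079253]), 'rotation': array([[-0.82765432,  0.44923741, -0.33641355],
       [ 0.56103015,  0.67856209, -0.47412937],
       [ 0.01528083, -0.58115337, -0.81365058]])}
0.1
```

View pics/top1.png

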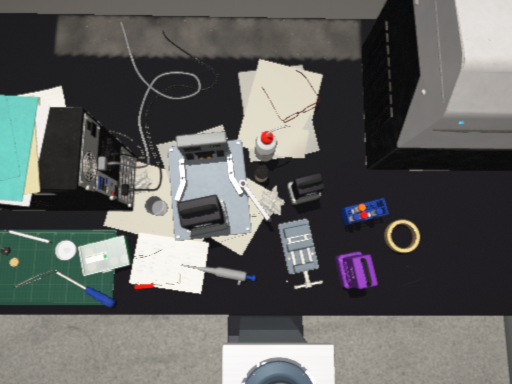

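View pics/scene1.png

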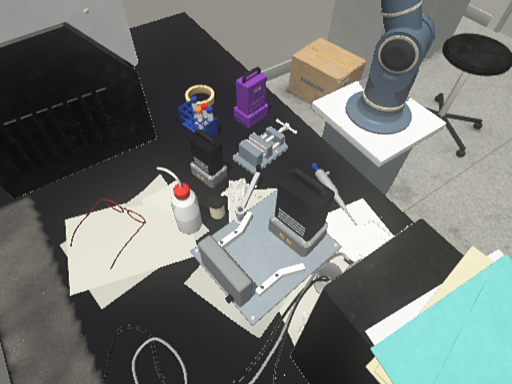

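```bash
cat > h.py <<'E'
import numpy as np,cv2
def cloud(d,K,R,t):
    v,u=np.mgrid[:d.shape[0],:d.shape[1]]
    P=np.stack([(u-K[0,2])/K[0,0]*d,(v-K[1,2])/K[1,1]*d,d],-1)
    return P@R.T+t
def ray(px,K,R,t,z):
    px=np.atleast_2d(px).astype(float)
    r=np.c_[(px-[K[0,2],K[1,2]])/[K[0,0],K[1,1]],np.ones(len(px))]@R.T
    return t+r*((z-t[2])/r[:,2])[:,None]
E
python3 - <<'E'
from rig import *
from h import *
c=camera_params("top");f=np.load("pics/top.npz");p,d=f['p'],f['d']
P=cloud(d,c['K'],c['rotation'],c['position']);z=P[...,2]
cv2.imwrite("pics/crop.png",cv2.resize(p[115:255,140:300,::-1],None,fx=4.5,fy=4.2,interpolation=cv2.INTER_CUBIC))
hsv=cv2.cvtColor(p,cv2.COLOR_RGB2HSV)
for n,(u,v) in dict(deck=(210,180),paper=(130,215),house=(200,140),table=(330,240),case=(197,208)).items(): print(n,hsv[v,u],P[v,u].round(3))
m=((abs(z-.012)<.005)&(hsv[...,1]>25)&(hsv[...,2]>100)).astype(np.uint8)
m=cv2.morphologyEx(m,cv2.MORPH_OPEN,np.ones((3,3)))
n,l,s,ce=cv2.connectedComponentsWithStats(m); k=1+np.argmax(s[1:,4]); print(s[k])
q=P[l==k][:,:2]; r=cv2.minAreaRect((q*1000).astype(np.float32)); print(r,cv2.boxPoints(r))
np.set_printoptions(linewidth=250)
print((z[190:244:2,172:250:2]*1000).round().astype(int))
E
```

```text
deck [102  21 203] [0.626 0.204 0.012]
paper [ 23  28 224] [0.519 0.442 0.001]
house [ 36   6 199] [0.72  0.224 0.111]
table [135  29  35] [ 0.447 -0.159 -0.001]
case [30 11 48] [0.513 0.211 0.229]
[246 362  66  22 657]
((76.92390441894531, -0.806610107421875), (182.73526000976562, 56.76375961303711), 89.75130462646484) [[ 48.145706 -92.050186]
 [104.908936 -92.29657 ]
 [105.7021    90.436966]
 [ 48.938873  90.68335 ]]
[[14 15 16 ... 16 57 57]
 [11 16 13 ... 12 14 56]
 [14  9 13 ... 17 13 49]
 ...
 [ 1  2 11 ...  3  1  2]
 [ 1  3 11 ...  0 -1 -1]
 [ 4 -2  1 ... -1  3  0]]
```

View pics/crop.png

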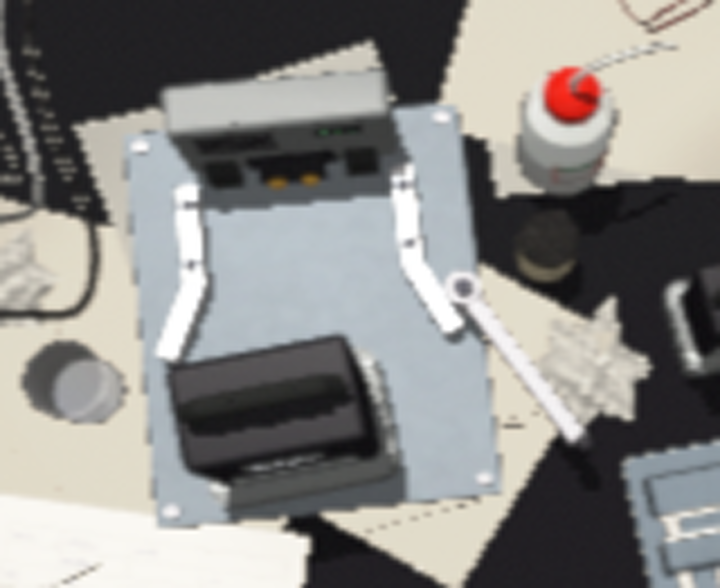

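```bash
cat > pose.py <<'E'
from h import *
def rect(q): 
    r=cv2.minAreaRect((q*1000).astype(np.float32)); return np.round(r[0],1),np.round(r[1],1),round(r[2],2),cv2.boxPoints(r).round(1).tolist()
def biggest(m):
    n,l,s,ce=cv2.connectedComponentsWithStats(m.astype(np.uint8)); return l==1+np.argmax(s[1:,4])
def analyse(p,d,c):
    P=cloud(d,c['K'],c['rotation'],c['position']);z=P[...,2]
    return P,z,cv2.cvtColor(p,cv2.COLOR_RGB2HSV)
E
python3 - <<'E'
from rig import *
from pose import *
c=camera_params("top");f=np.load("pics/top.npz");p,d=f['p'],f['d']
P,z,hsv=analyse(p,d,c); X,Y=P[...,0],P[...,1]
roi=(X>.4)&(X<.8)&(Y>.05)&(Y<.35)
v,u=np.mgrid[:384,:512]; roi&=(u>160)&(u<255)
deck=biggest(roi&(abs(z-.012)<.006)&(hsv[...,0]>90)&(hsv[...,0]<115)&(hsv[...,1]>10)&(hsv[...,2]>120))
print("deckz",np.median(z[deck]),"n",deck.sum()); 
ys,xs=np.where(deck); g=ray(np.c_[xs,ys],c['K'],c['rotation'],c['position'],.012)[:,:2]
print(rect(g))
hs=roi&(abs(z-.112)<.006)&(X>.66); print("housing",rect(P[biggest(hs)][:,:2]))
pk=roi&(X<.62)
for a,b in((.19,.206),(.1,.206),(.056,.068)):
    m=pk&(z>a)&(z<b)&(Y>.13)
    if a<.1: m&=(Y>.10)
    m=biggest(m); print(a,m.sum(),rect(P[m][:,:2]))
# screws
for cx,cy in((140,146),(440,117),(484,478),(172,511)):
    print(ray((140+(cx+.5)/4.5-.5,115+(cy+.5)/4.2-.5),c['K'],c['rotation'],c['position'],.013).round(4))
def lp(cx,cy,zz): return ray((140+(cx+.5)/4.5-.5,115+(cy+.5)/4.2-.5),c['K'],c['rotation'],c['position'],zz)[0].round(4)
print("pivot",lp(463,288,.056),"tab",lp(582,434,.075))
print("foot front top corners",lp(230,490,.062),lp(402,463,.062),"bottom",lp(230,514,.012),lp(400,500,.012))
for n,(a,b) in dict(bottlecap=(570,95),jar=(547,232),beaker=(88,390)).items(): 
    uu,vv=int(140+a/4.5),int(115+b/4.2); print(n,P[vv,uu].round(3))
E
```

```text
deckz 0.012974347894247229 n 2375
(array([571.4, 189.7]), array([223.5, 199.1]), 5.87, [[450.0, 277.29998779296875], [470.3999938964844, 79.19999694824219], [692.7999877929688, 102.0999984741211], [672.4000244140625, 300.1000061035156]])
housing (array([722.3, 220.9]), array([ 36.2, 141.6]), 6.52, [[696.2999877929688, 289.20001220703125], [712.4000244140625, 148.5], [748.4000244140625, 152.60000610351562], [732.2999877929688, 293.29998779296875]])
0.19 880 (array([511.3, 210.4]), array([ 66.4, 103.8]), 12.22, [[467.79998779296875, 254.10000610351562], [489.79998779296875, 152.60000610351562], [554.7000122070312, 166.6999969482422], [532.7000122070312, 268.20001220703125]])
0.1 1064 (array([510.2, 210.1]), array([ 68.6, 104.1]), 12.22, [[465.70001220703125, 253.6999969482422], [487.70001220703125, 152.0], [554.7999877929688, 166.5], [532.7000122070312, 268.20001220703125]])
0.056 263 (array([491.6, 192. ]), array([ 74.5, 137.5]), 44.03, [[417.0, 215.5], [512.5999755859375, 116.69999694824219], [566.0999755859375, 168.5], [470.6000061035156, 267.29998779296875]])
[[0.7199 0.3255 0.013 ]]
[[0.7439 0.122  0.013 ]]
[[0.4798 0.0902 0.013 ]]
[[0.4556 0.2944 0.013 ]]
pivot [0.6081 0.1047 0.056 ] tab [0.5053 0.0292 0.075 ]
foot front top corners [0.4676 0.2496 0.062 ] [0.4863 0.1421 0.062 ] bottom [0.4538 0.2566 0.012 ] [0.4641 0.1454 0.012 ]
bottlecap [0.715 0.042 0.159]
jar [0.648 0.051 0.057]
beaker [0.544 0.356 0.001]
```

```bash
cat > k.py <<'E'
from rig import *
import numpy as np
D0=np.array([.604,.208]); PSI=np.radians(6.7)
def r2(a): return np.array([[np.cos(a),-np.sin(a)],[np.sin(a),np.cos(a)]])
def world(p): return D0+r2(PSI)@np.asarray(p)
def dock(p): return r2(-PSI)@(np.asarray(p)[:2]-D0)
def att(psi,al,s=1):
    z=np.array([np.sin(al)*np.cos(psi),np.sin(al)*np.sin(psi),-np.cos(al)])
    y=s*np.array([-np.sin(psi),np.cos(psi),0]); return np.c_[np.cross(y,z),y,z]
E
python3 - <<'E'
from k import *
np.set_printoptions(precision=3,suppress=True)
print(camera_params("wrist")["tool_from_camera"]); print(sense()["tcp_rot"])
from pose import *
c=camera_params("top");f=np.load("pics/top.npz");P=cloud(f['d'],c['K'],c['rotation'],c['position'])
q=P[170:210,280:330].reshape(-1,3);q=q[q[:,2]>.03];print("small pack",q.min(0),q.max(0))
q=P[215:295,275:325].reshape(-1,3);q=q[q[:,2]>.02];print("vise",q.min(0),q.max(0))
for s in(1,-1):
  for al in(20,28,35,40):
    a=np.radians(al); o=[]
    for n,xy,psi,z in(("pre",(-.185,.010),PSI+.096,.043),("contact",(-.157,.011),PSI+.096,.043),("home",(-.018,0),PSI,.043),("bar0",(-.10,-.175),PSI,.05),("bar1",(-.15,-.125),PSI,.05),("bar2",(-.035,0),PSI,.05),("up",(-.2,0),PSI,.25)):
        i=inverse_kinematics(np.r_[world(xy),z],att(psi,a,s)); o.append((n,None if i is None else np.round(i,2).tolist()))
    print(s,al,*o,sep="\n  ")
E
```

```text
[[ 0.    -0.963 -0.27   0.069]
 [ 1.    -0.     0.    -0.002]
 [-0.    -0.27   0.963 -0.118]
 [ 0.     0.     0.     1.   ]]
[[ 0.922  0.387 -0.001]
 [ 0.387 -0.922  0.002]
 [-0.    -0.002 -1.   ]]
small pack [ 0.405 -0.125  0.03 ] [0.624 0.093 1.109]
vise [ 0.31  -0.124  0.02 ] [0.492 0.093 1.109]
1
  20
  ('pre', [-0.25, 0.43, -0.43, 2.39, 1.51, 0.31, -0.28])
  ('contact', [-0.22, 0.46, -0.43, 2.33, 1.42, 0.31, -0.15])
  ('home', [-0.28, 0.56, -0.23, 2.05, 0.87, 0.31, 0.43])
  ('bar0', [0.39, 0.52, -0.63, 2.25, 1.28, 0.31, 0.36])
  ('bar1', [0.11, 0.42, -0.43, 2.37, 1.43, 0.22, 0.04])
  ('bar2', [-0.19, 0.55, -0.35, 2.08, 0.99, 0.36, 0.31])
  ('up', [0.23, -0.01, -0.83, 2.21, 0.26, 0.64, 0.9])
1
  28
  ('pre', None)
  ('contact', [0.32, 0.79, -1.18, 2.39, 1.81, 0.89, -0.4])
  ('home', [-0.29, 0.56, -0.24, 2.13, 1.61, 0.29, -0.32])
  ('bar0', [0.79, 0.8, -1.18, 2.32, 1.81, 0.7, -0.01])
  ('bar1', None)
  ('bar2', [-0.15, 0.56, -0.43, 2.16, 1.61, 0.38, -0.3])
  ('up', [0.23, -0.06, -0.85, 2.29, 0.41, 0.49, 0.74])
1
  35
  ('pre', None)
  ('contact', None)
  ('home', [0.25, 0.82, -0.9
[... 739 characters left out ...]
 [-0.57, 0.43, -0.05, 2.43, 2.28, 0.27, 2.06])
  ('home', None)
  ('bar0', [0.22, 0.48, -0.41, 2.34, 2.22, 0.22, 2.53])
  ('bar1', None)
  ('bar2', None)
  ('up', [0.53, -0.07, -1.12, 2.28, 0.35, 0.48, -2.34])
-1
  35
  ('pre', None)
  ('contact', None)
  ('home', [-0.46, 0.56, -0.05, 2.21, 2.26, 0.31, 2.12])
  ('bar0', [0.39, 0.54, -0.61, 2.4, 2.48, 0.44, 2.33])
  ('bar1', None)
  ('bar2', [-0.48, 0.53, -0.05, 2.24, 2.25, 0.32, 2.11])
  ('up', [0.91, -0.29, -1.35, 2.35, -0.2, 0.29, -1.8])
-1
  40
  ('pre', None)
  ('contact', None)
  ('home', [-0.33, 0.59, -0.24, 2.24, 2.32, 0.5, 2.09])
  ('bar0', None)
  ('bar1', None)
  ('bar2', [-0.34, 0.56, -0.24, 2.28, 2.32, 0.51, 2.08])
  ('up', None)
```

Run:
```python
from k import *
np.set_printoptions(precision=3,suppress=True)
al=np.radians(24); A1=att(PSI+.096,al)
command_gripper(.06)
movep([.42,-.35,.33],att(0,np.radians(5)))
pre=world((-.178,.0095)); print(pre)
movep(np.r_[pre,.33],att(PSI+.096,np.radians(10)))
try:
    move_l(np.r_[pre,.12],A1,feed=.12)
except Unreachable as e: print("unr",e)
s=sense();print(s["time_s"],s["position"],s["joint_pos"],s["finger_gap"],s["wrist_force"])
for n,xy,psi,z in(("pre",(-.178,.0095),PSI+.096,.043),("contact",(-.157,.011),PSI+.096,.043),("mid",(-.11,0),PSI,.043),("home",(-.018,0),PSI,.043),("bar0",(-.10,-.16),PSI,.06),("bar1",(-.125,-.11),PSI,.06),("bar2",(-.035,0),PSI,.06)):
    for a in (20,24): print(n,a,inverse_kinematics(np.r_[world(xy),z],att(psi,np.radians(a))))
p,d=camera("wrist")
import cv2; cv2.imwrite("pics/w1.png",p[:,:,::-1])
```

```text
[0.426 0.197]
6.3583 [0.426 0.197 0.12 ] [-0.034  0.28  -0.658  2.363  1.151  0.372  0.089] 0.06019557230477607 [0.778 0.138 0.079]
pre 20 [-0.162  0.454 -0.516  2.374  1.493  0.348 -0.243]
pre 24 [-0.232  0.446 -0.453  2.417  1.799  0.357 -0.568]
contact 20 [-0.145  0.474 -0.516  2.33   1.435  0.352 -0.157]
contact 24 [-0.227  0.461 -0.436  2.374  1.747  0.342 -0.488]
mid 20 [-0.11   0.516 -0.509  2.236  1.309  0.392 -0.058]
mid 24 [-0.227  0.493 -0.383  2.282  1.576  0.342 -0.352]
home 20 [-0.033  0.62  -0.55   2.036  1.143  0.462  0.22 ]
home 24 [-0.152  0.583 -0.402  2.085  1.311  0.363  0.018]
bar0 20 [ 0.275  0.47  -0.523  2.253  1.134  0.268  0.452]
bar0 24 [ 0.348  0.487 -0.612  2.292  1.554  0.285  0.049]
bar1 20 [ 0.137  0.438 -0.502  2.307  1.247  0.278  0.211]
bar1 24 [ 0.06   0.422 -0.417  2.353  1.666  0.237 -0.219]
bar2 20 [-0.005  0.581 -0.593  2.066  1.118  0.48   0.23 ]
bar2 24 [-0.101  0.548 -0.478  2.113  1.289  0.398  0.034]
```

View pics/w1.png

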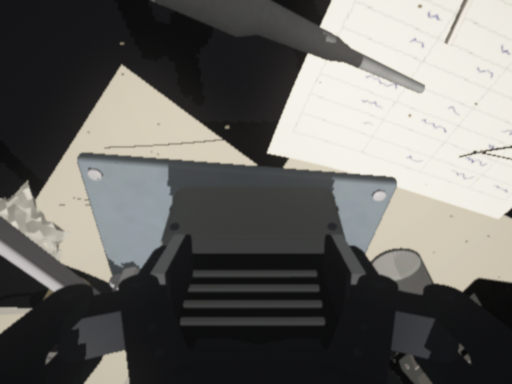

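The wrist view shows the deck's front edge (row ~160, screws at (95,174) and (378,195)), the foot's dark front between the two fingers (175/345, 250), and nothing under the fingers. I'll go down and make contact.

Run:
```python
from k import *
np.set_printoptions(precision=4,suppress=True)
al=np.radians(24); A1=att(PSI+.096,al)
pre=world((-.178,.0095))
print(move_l(np.r_[pre,.043],A1,feed=.1,until_force=6))
s=sense();print(s["position"],s["wrist_force"])
d=np.array([np.cos(PSI+.096),np.sin(PSI+.096)])
r=move_l(np.r_[pre+.04*d,.043],A1,feed=.03,until_force=2.5)
s=sense();print(r,s["time_s"],s["position"],dock(s["position"]),s["wrist_force"],s["ft_torque"])
import cv2
p,_=camera("scene"); cv2.imwrite("pics/s2.png",cv2.resize(p[130:300,200:400,::-1],None,fx=3.5,fy=3.5,interpolation=2))
```

```text
False
[0.4264 0.1968 0.0433] [-0.0761  0.2569 -1.0523]
True 8.1917 [0.4512 0.202  0.0426] [-0.1525  0.0119] [-0.1213 -0.1405 -0.3887] [-0.1217  0.4349 -0.0252]
```

View pics/s2.png

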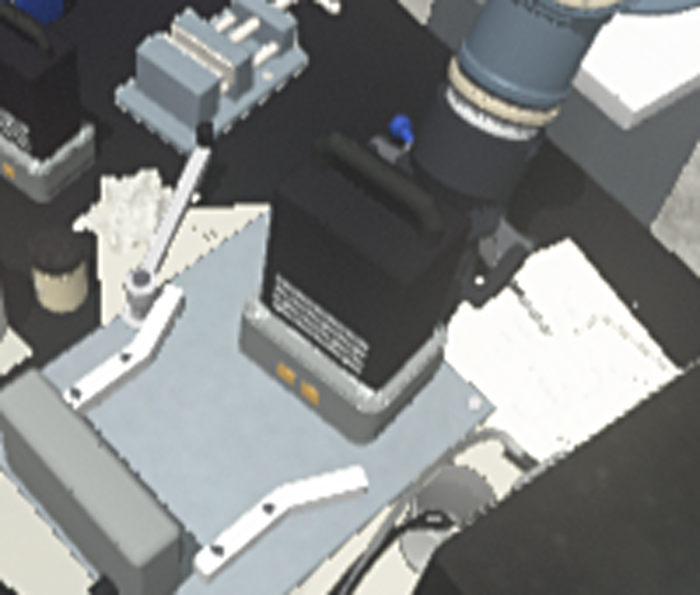

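The scene view shows both fingers low behind the foot, clear of the case, and the pack still upright on the deck; the bar is still open. Next I'll push to the rail mouth while straightening the pack.

```bash
cat > look.py <<'E'
from k import *
from pose import *
def pack():
    c=camera_params("top");p,d=camera("top");P,z,_=analyse(p,d,c);X,Y=P[...,0],P[...,1]
    m=biggest((z>.19)&(z<.206)&(X>.45)&(X<.68)&(Y>.12)&(Y<.30))
    r=cv2.minAreaRect((P[m][:,:2]*1000).astype(np.float32)); a=r[2]-6.7
    return p,dock(np.array(r[0])/1000)*1000,r[1],(a+45)%90-45
E
python3 - <<'E'
from look import *
np.set_printoptions(precision=4,suppress=True)
al=np.radians(24)
print(pack()[1:])
try: r=move_l(np.r_[world((-.1055,.0045)),.0425],att(PSI,al),feed=.04,until_force=25)
except Unreachable as e: print(e)
s=sense();print(r,s["time_s"],dock(s["position"]),s["wrist_force"],s["ft_torque"])
print(pack()[1:])
E
```

```text
(array([-91.2131,  13.3752]), (66.2311782836914, 104.22896575927734), 5.167634773254392)
False 9.6417 [-0.1077  0.0059] [-4.456   2.5554  0.6416] [0.2648 1.3379 0.2626]
(array([-46.9337,   2.3184]), (66.63964080810547, 103.9479751586914), 0.10978727340697958)
```

Run:
```python
from look import *
np.set_printoptions(precision=4,suppress=True)
A=att(PSI,np.radians(24))
r=move_l(np.r_[world((-.035,.0035)),.0425],A,feed=.05,until_force=25)
s=sense();print(r,s["time_s"],dock(s["position"]),s["wrist_force"])
print(pack()[1:])
r=move_l(np.r_[world((-.004,.0035)),.0425],A,feed=.02,until_force=20)
s=sense();print(r,s["time_s"],dock(s["position"]),s["position"][2],s["wrist_force"],s["ft_torque"])
print(pack()[1:])
```

```text
False 11.25 [-0.0373  0.004 ] [-6.4622 -0.8411  3.0362]
(array([23.0106, -0.2091]), (66.35230255126953, 103.5676498413086), -0.48047323226928995)
True 12.4417 [-0.0159  0.0042] 0.04037669022490351 [-0.7255 -0.2717  0.5588] [-0.0774  0.4011 -0.0109]
(array([44.9196,  0.0562]), (66.37472534179688, 104.25858306884766), 0.1217530250549288)
```

Run:
```python
from look import *
np.set_printoptions(precision=4,suppress=True)
A=att(PSI,np.radians(24))
r=move_l(np.r_[world((-.008,.0042)),.0425],A,feed=.02,until_force=25)
s=sense();print(r,dock(s["position"]),s["wrist_force"])
move_l(np.r_[world((-.09,.0042)),.05],A,feed=.12)
move_l(np.r_[world((-.10,.0)),.16],A,feed=.15)
command_gripper(0)
print(pack()[1:],sense()["time_s"])
c=camera_params("top");p,d=camera("top");P,z,_=analyse(p,d,c);X,Y=P[...,0],P[...,1]
m=(z>.03)&(z<.25)&(X>.5)&(X<.66)&(Y>-.15)&(Y<.03); q=P[m]; print("small",q.min(0),q.max(0),np.percentile(q,2,0),np.percentile(q,98,0))
m=(z>.045)&(z<.085)&(X>.47)&(X<.62)&(Y>.01)&(Y<.11)
q=P[m]; dq=(r2(-PSI)@(q[:,:2]-D0).T).T-[-.008,-.103]; rr=np.hypot(*dq.T); k=(rr>.05)&(rr<.14)
print("bar q",np.median(np.arctan2(-dq[k,0],dq[k,1])),k.sum(),rr.max())
```

```text
True [-0.016   0.0042] [-0.5546 -0.6085 -0.6212]
(array([44.4458, -0.0448]), (65.74617767333984, 103.35001373291016), -0.719435405731204) 15.1417
small [ 0.5022 -0.125   0.0305] [0.6229 0.0291 0.161 ] [ 0.5571 -0.1165  0.0334] [ 0.6176 -0.0359  0.1584]
bar q 2.079900988398376 141 0.14025281643767565
```

```bash
cat > bar.py <<'E'
from look import *
A=att(PSI,np.radians(24))
def tcp(q,c=0,r=.105,z=.058):
    n=np.array([np.cos(q),np.sin(q)]);bd=np.array([-np.sin(q),np.cos(q)])
    h=.006+.013*abs(n[0])+.0145*abs(n[1])
    return np.r_[world(np.array([-.008,-.103])+r*bd-n*(h+c)-[.005,0]),z]
def barq():
    c=camera_params("top");p,d=camera("top");P,z,_=analyse(p,d,c);X,Y=P[...,0],P[...,1]
    m=(z>.046)&(z<.085)
    dq=(P[...,:2]-D0)@r2(-PSI).T-[-.008,-.103]; rr=np.hypot(dq[...,0],dq[...,1]); m&=(rr>.03)&(rr<.07)&(dq[...,0]<.015)
    a=np.arctan2(-dq[m][:,0],dq[m][:,1]); return np.median(a),m.sum(),p
E
python3 - <<'E'
from bar import *
np.set_printoptions(precision=4,suppress=True)
for q in np.linspace(2.1,0,8): print(q,inverse_kinematics(tcp(q),A) is not None)
s=tcp(2.08,.012)
move_l(np.r_[s[:2],.16],A,feed=.2)
print(move_l(s,A,feed=.1,until_force=6),sense()["wrist_force"])
for q in (2.0,1.8,1.57):
    print(move_l(tcp(q),A,feed=.06,until_force=8)); 
s=sense();print(s["time_s"],s["position"],s["wrist_force"])
q,n,p=barq(); print("q",q,n)
cv2.imwrite("pics/t3.png",cv2.resize(p[115:275,140:320,::-1],None,fx=4,fy=3.7,interpolation=2))
E
```

```text
2.1 True
1.8 True
1.5 True
1.2000000000000002 True
0.9000000000000001 True
0.6000000000000001 True
0.30000000000000027 True
0.0 True
False [-0.2033  0.1311  0.5161]
False
False
False
19.075 [0.5029 0.0726 0.0592] [3.8433 0.3086 5.7248]
q 1.4925270864835294 107
```

View pics/t3.png

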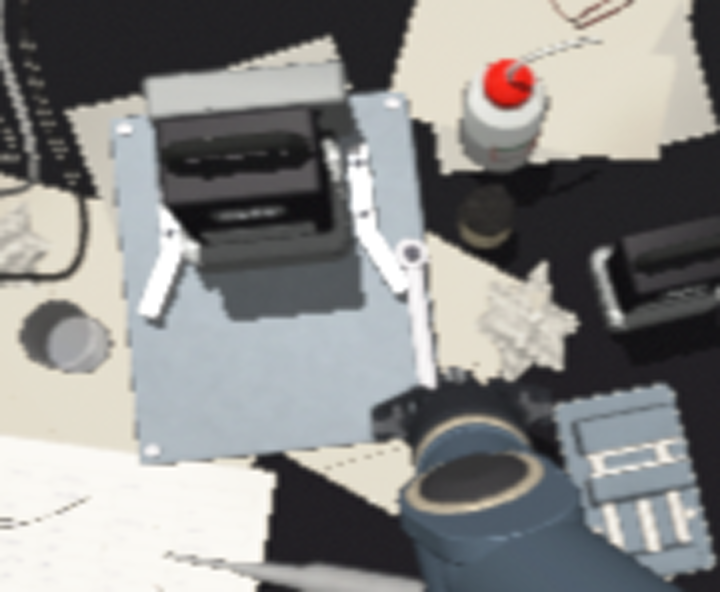

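The top view shows the pack home against the housing (foot front at (270,260)), the bar now pointing straight back with the gripper to its right, and the bystanders unmoved. I'll check the force, then go on round the arc.

Run:
```python
from bar import *
np.set_printoptions(precision=3,suppress=True)
sleep(.2);print(sense()["wrist_force"])
ok=True
for q in (1.35,1.1,.85,.6,.4,.2):
    b=move_l(tcp(q),A,feed=.08,until_force=10); s=sense(); print(q,b,s["wrist_force"],s["position"]-tcp(q))
    if b: break
print(s["time_s"])
q,n,p=barq(); print("q",q,n,pack()[1:])
```

```text
[4.14  0.458 5.188]
1.35 True [ 0.902 -0.069  2.379] [ 0.006 -0.009  0.002]
19.5833
q 1.3641405305445473 109 (array([44.166, -0.042]), (65.3475112915039, 103.8613510131836), -0.7574488639831571)
```

The tilted finger is most likely leaning on the tall tab at the bar's end. I'll slide in to a smaller radius, which clears the tab.

Run:
```python
from bar import *
np.set_printoptions(precision=3,suppress=True)
move_l(tcp(1.364,.010,.095),A,feed=.08); print(sense()["wrist_force"])
move_l(tcp(1.364,.006,.082),A,feed=.08); sleep(.2); print(sense()["wrist_force"])
for q in (1.3,1.1,.85,.6,.4,.2):
    b=move_l(tcp(q,0,.082),A,feed=.08,until_force=6); s=sense(); print(q,b,s["wrist_force"],s["position"]-tcp(q,0,.082))
    if b: break
print(s["time_s"])
q,n,p=barq(); print("q",q,n,pack()[1:])
```

```text
[ 4.048 -0.879  0.766]
[-0.008 -0.164 -0.077]
1.3 False [ 0.145 -0.57   0.061] [-0.     0.001  0.   ]
1.1 False [-0.017 -0.704  0.109] [-0.     0.001  0.   ]
0.85 False [-0.263 -0.164  0.09 ] [0.    0.001 0.   ]
0.6 False [-0.324 -0.919 -0.985] [0.    0.001 0.   ]
0.4 False [-0.085 -0.319 -1.17 ] [0.    0.001 0.   ]
0.2 False [-0.149  0.602  0.502] [ 0.  0. -0.]
22.675
q 0.12636122536449307 112 (array([43.725, -0.095]), (65.30992889404297, 103.83867645263672), -1.2806360244751005)
```

Run:
```python
from bar import *
np.set_printoptions(precision=3,suppress=True)
for q in (.1,0,-.08):
    b=move_l(tcp(q,0,.082),A,feed=.03,until_force=4); s=sense(); print(q,b,s["wrist_force"],dock(s["position"]))
    if b: break
print("q",barq()[:2])
p=np.array(s["position"]); 
u=world((-.10,dock(p)[1])); move_l(np.r_[u,.07],A,feed=.1); move_l(np.r_[u-[.01,0],.3],att(PSI,np.radians(10)),feed=.15)
movep([.42,-.30,.36],att(0,np.radians(5)))
q,n,p=barq(); print("q",q,n,pack()[1:],sense()["time_s"])
cv2.imwrite("pics/t4.png",cv2.resize(p[115:255,140:300,::-1],None,fx=4.5,fy=4.2,interpolation=2))
p,_=camera("scene"); cv2.imwrite("pics/s4.png",cv2.resize(p[130:330,150:370,::-1],None,fx=3,fy=3,interpolation=2))
```

```text
0.1 False [ 0.785 -0.278  0.342] [-0.041 -0.023]
0 True [-0.414  0.536 -0.188] [-0.032 -0.021]
q (np.float64(-0.06528942734483825), np.int64(114))
q -0.06819942116624633 116 (array([43.496,  0.187]), (66.2519302368164, 104.0920181274414), -2.745363903045657) 28.2333
```

View pics/t4.png

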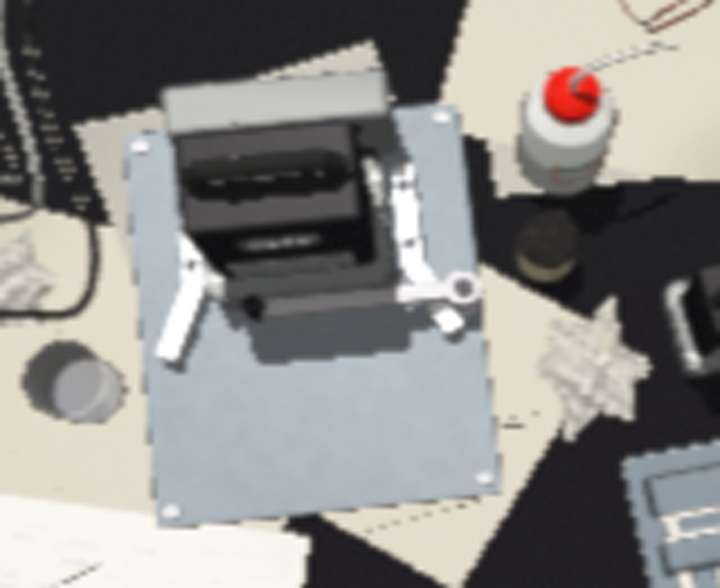

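View pics/s4.png

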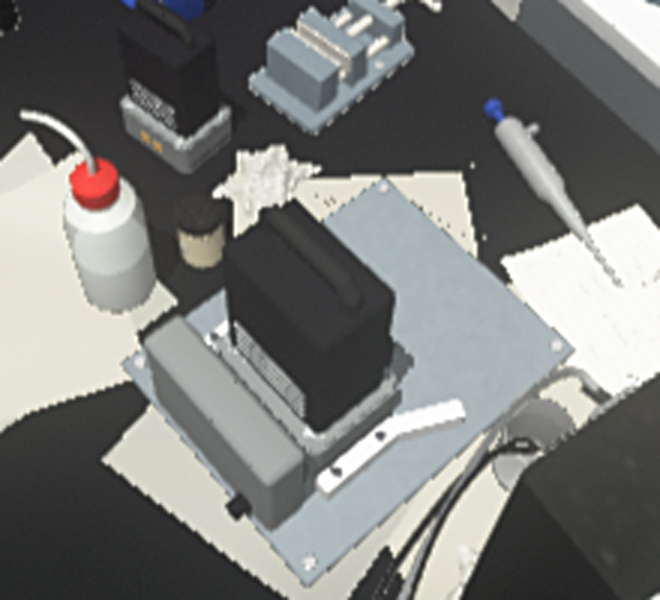

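Run:
```python
from look import *
np.set_printoptions(precision=2,suppress=True)
c=camera_params("top");F=[camera("top") for _ in range(6)];d=np.median([f[1] for f in F],0)
P,z,_=analyse(F[0][0],d,c); D=((P[...,:2]-D0)@r2(-PSI).T)*1000
def edges(m,lab,bins):
    q=D[m]; o=[]
    for a in bins:
        k=abs(q[:,1]-a)<4
        if k.sum()>3: o.append((a,q[k,0].min(),q[k,0].max(),np.median(q[k,0])))
    o=np.array(o); print(lab); print(o.T)
    for j in(1,2): g=np.polyfit(o[:,0],o[:,j],1); print(" deg",-np.degrees(np.arctan(g[0])),"x0",g[1])
R=(D[...,0]>-40)&(D[...,0]<100)&(abs(D[...,1])<70)
edges(R&(z>.188)&(z<.208),"case top",range(-44,45,8))
edges(R&(z>.057)&(z<.068)&(D[...,0]<20),"foot top front",range(-44,45,8))
edges(R&(z>.046)&(z<.0565)&(D[...,0]<0),"bar",range(-60,0,8))
q=D[R&(z>.188)&(z<.208)];print("y",[ (x,q[abs(q[:,0]-x)<4,1].min(),q[abs(q[:,0]-x)<4,1].max()) for x in (20,30,40,50,60,70)])
h=(z>.106)&(z<.118)&(D[...,0]>80)&(D[...,0]<150)&(abs(D[...,1])<75); 
edges(h,"housing",range(-60,61,12)); print(sense()["time_s"])
```

```text
case top
[[-44.   -36.   -28.   -20.   -12.    -4.     4.    12.    20.    28.
   36.    44.  ]
 [ 11.94  12.25  12.63  11.95  12.02  11.88  12.    12.23  12.71  12.02
   12.1   12.91]
 [ 77.95  75.2   75.9   77.51  74.79  76.18  77.91  75.04  76.35  78.12
   74.93  75.85]
 [ 38.77  35.44  35.66  36.54  34.63  35.71  36.09  34.8   37.7   36.22
   35.08  36.05]]
 deg -0.24268632588934336 x0 12.220581511700193
 deg 0.33519917151573647 x0 76.31041534525954
foot top front
[[-44.   -36.   -28.   -20.   -12.    -4.     4.    12.    20.    28.
   36.    44.  ]
 [-10.52 -12.71 -11.02 -13.69 -12.52 -11.89 -13.55  -7.28 -11.79 -14.83
    0.89   1.74]
 [ 12.87  12.2   11.35  12.68  12.88  11.02  12.04  13.24  10.95  11.79
   12.61  12.99]
 [  3.09   4.08   2.57   3.16   3.85   2.12   2.75   6.39   0.94   5.23
    6.58   6.82]]
 deg -6.340595104089141 x0 -9.763670108791002
 deg -0.04028752926512388 x0 12.219226625975045
bar
[[-60.   -52.   -36.   -28.   -20.   -12.    -4.  ]
 [-14.07 -13.83 -14.16 -14.16 -13.18 -14.04 -14.1 ]
 [ -2.85  -1.44  -0.09  -1.91  -0.02  -0.06  -2.48]
 [-11.17  -4.66  -
[... 282 characters left out ...]
oat64(-51.88525599735252), np.float64(49.593494336549)), (50, np.float64(-50.57830301035571), np.float64(51.799825018038504)), (60, np.float64(-51.512528942543426), np.float64(51.0547535204444)), (70, np.float64(-51.94295684942899), np.float64(49.98526152037802))]
housing
[[-60.   -48.   -36.   -24.   -12.     0.    12.    24.    36.    48.
   60.  ]
 [101.92 103.1  103.61 104.52 103.69 104.78 105.65 103.98 105.32 103.82
  102.99]
 [137.14 134.99 137.37 134.29 135.65 133.75 135.72 136.97 134.82 137.57
  134.71]
 [117.71 117.82 117.8  119.44 120.47 118.39 119.89 119.81 119.46 119.55
  119.5 ]]
 deg -0.6203978053729974 x0 103.94315929345468
 deg 0.1748648933709326 x0 135.72505602458074
28.5833
```

The averaged depth shows the case front at dock x = 12 mm with no yaw, so the pack is home. The bar's front is at −14 mm and parallel, so it is shut.

```bash
python3 -c "
from rig import *
print(finish_job())"
```

```text
the job is handed in; nothing more can be done
None
```

I handed the job in at about 29 s: the pack measures fully home against the end stops, the retaining bar is shut across its foot, and the bottle, jar and beaker look unmoved in the camera views; I had no direct reading of the contacts.

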